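# Raise the gate barrier from the guard-booth console

### The job

Let a car through the gate: press down on the orange mark of the grey console's white lid until its touch catch lets go, take the fingers away so that the spring pops the lid ajar, then push the lid on with the outside of the fingers, past upright, until it leans back open by itself. Then push the green button under it all the way down and let it come up again, and finish clear of everything with the lid still open. Only touch and push: do not pinch or force the lid, do not press the red button, and leave the radio, the mug and the phone where they are.

Things in the scene. Friction and masses are not known exactly. Their poses are not given: they have to be found in the camera images.
- console: Grey desktop barrier console, fixed to the desk, 180 (x) x 220 (y) x 85 mm high. Origin: centre of its underside, on the desk. Its x axis points from the front (robot's side) to the hinge side, z up; it is turned up to 0.4 rad either way. A 150 x 180 mm opening in its top (console x -80 to +70 mm) is closed flush by the lid; the floor inside lies 46 mm above the desk.
- lid (a joint): White flat lid, 149 x 178 x 8 mm, 0.16 to 0.25 kg, hinged on its far side. Value in rad: 0 = shut, flush; grows as it opens up and away from the robot; stop at 2.05, where it leans back and stays by its weight. Pressed in, it goes to -0.045. Once released, a spring lifts it to about 0.75 and holds it ajar; above that only gravity pulls it back (about 1 N at the edge), and past 1.57 it falls open.
- lid_mark (a point): Centre of the orange dot (22 mm across) on the lid's top face, 125 mm from the hinge line, 25 mm from the front edge: the place to press. The catch lets go, for good, at 3 to 4 mm in (3 to 6 N); the stop is at 5.5 mm. The lid then follows the fingers up. Moves with the lid; axes as the console's while shut.
- lid_edge (a point): Middle of the lid's free (front) edge, at half thickness, 150 mm from the hinge line; 81 mm above the desk when shut, about 183 mm when ajar. Moves with the lid. To swing the ajar lid, lift and push this edge along its arc: a purely level push on it jams by friction; fingers tilted so that their tips reach in under the edge do it easily.
- lid_hinge (a point): Middle of the lid's hinge line, at console x +70 mm, 81 mm above the desk. Its y axis is the hinge line (console y); it turns with the lid. The hinge is damped.
- green (a joint): Green push button under the lid, 32 mm across, raises the barrier. Value in m: 0 = up, grows as it is pressed, 0.006 = all the way down (about 5 N); springs back up.
- green_top (a point): Centre of the green button's top, 68 mm above the desk when up (17 mm below the console's rim). The two buttons stand at console x -30 mm, y +45 and -45 mm; which is left and which is right varies. Pressing direction is straight down.
- red (a joint): Red push button (stop), same build as the green one, beside it, 90 mm away. Value as for the green one. Must not be pressed.
- red_top (a point): Centre of the red button's top.
- radio: Black hand-held radio standing upright on the desk beside the console, 36 x 58 x 110 mm with an aerial up to 230 mm. Origin: centre of its underside. Bystander.
- mug: Amber glass mug standing on the desk on the console's other side, 80 mm across, 95 mm high, with a handle. Origin: centre of its underside. Bystander.
- phone: Black phone lying flat on the desk in front of the console, 150 x 72 x 9 mm. Origin: centre of its underside. Bystander.

How it is judged:
On the way, in this order (a step that is already met when the one before it is completed fails the run):
1. the lid is pressed in at the catch (value of joint lid below -0.014 rad), for 0.02 s.
2. the lid has sprung ajar and nothing touches it (value of joint lid between 0.5 and 1 rad and contact force between each of the arm, the fingers and lid below 0.1 N), for 0.1 s.
3. the lid is swung open past upright (value of joint lid above 1.62 rad), for 0.1 s.
4. the green button is pressed all the way down (value of joint green above 0.0045 m), for 0.05 s.
At the end, for the whole second after the job is handed in: The lid leans back open (over 1.62 rad), both buttons are up again (under 1.5 mm), and the radio, mug and phone are within 20 mm of where they started (value of joint lid above 1.62 rad and value of joint each of green, red below 0.0015 m and distance of each of radio, mug, phone from where it was at the start of the episode below 0.02 m); the robot touches nothing.
It fails at once if the red button is pressed (value of joint red above 0.003 m).
It fails at once if the lid is pinched or forced (over 40 N) (contact force between the fingers and lid above 40 N).
It fails at once if the radio is moved, lifted or knocked over (distance of radio from where it was at the start of the episode above 0.02 m or angle between radio's own z axis and vertical above 0.4 rad).
It fails at once if the mug is moved, lifted or knocked over (distance of mug from where it was at the start of the episode above 0.02 m or angle between mug's own z axis and vertical above 0.4 rad).
It fails at once if the phone is moved or lifted (distance of phone from where it was at the start of the episode above 0.02 m).
It also fails if it takes over 53 s, if anything falls off the work surface, if the arm or the gripper's body presses on something with over 40 N, if the wrist force passes 120 N, or if a joint passes its speed limit or range.

### The arm

A 7-joint arm with a two-finger parallel gripper is mounted at the origin on the work surface. World frame = base frame: x ahead of the robot, y to its left, z up, the work surface at z = 0. Lengths are in m, angles in rad, forces in N, time in s.
With the tool pointing down it reaches from about 0.425 to 0.875 m from the base axis. Payload 9.9 kg.
Tool frame: the origin (TCP) lies on the centre line of the jaws, within the pads' length; the fingertips stand 22 mm ahead of it and the grasp point (between the pads) lies 3 mm ahead of it; z points along the fingers, x is the direction in which the jaws open and shut, and the axes are right-handed (so a half turn about z gives the same grasp; the last joint's range is limited). The gripper opens to 85 mm and grips with 20 to 120 N. Pads are 22 mm wide; open, the fingers measure 114 mm over their backs; the gripper's body (76 mm by 85 mm) begins 54 mm behind the grasp point. The pads swing forward as they close: fully open they stand 13 mm farther back than shut.
Start: joints at [1.121, 0.576, 0.025, 1.437, -0.015, 1.129, -0.057], TCP at [0.241, -0.63, 0.253] pointing down, gripper open.
Joint ranges: [-2.76, 2.76], [-0.34, 2.15], [-1.52, 1.57], [0.19, 2.46], [-1.09, 4.23], [0.17, 1.99], [-2.82, 2.82]. Speed limits (rad/s): [2.22, 2.22, 3.01, 3.01, 3.14, 3.14, 3.14].

### API

Orientations are given as a unit quaternion [w, x, y, z].
In Python, from bench import get_obs, cams, sign_off gives the robot as it stands.
- The arm moves only by the tool drive_tool, never from a script. Its argument "series" is one flat list of numbers, 5 for each row, row after row: the opening, from 0 (shut) to 1 (fully open), then the shift along the tool's x, y, z in units of 30 mm (1.0 is 30 mm), then the turn about the tool's z in units of 6 degrees (1.0 is 6 degrees). A call has 1 to 12 rows; each row is the pose to reach, as a shift and turn from the pose commanded when the call began, along the tool's axes at that moment; what a row does not reach only later rows make up. A row lasts 1/12 s, in which the tool goes at most 41.7 mm and 7.16 degrees, less where a joint would pass 70% of its speed; a pose out of reach is approached as far as the arm can. A call with a gripper value outside its range is refused whole. The fingers move at their own pace and stop on an object; "newtons" is the grip in N (left out, the last holds). Time passes only in rows, so rows that repeat a pose let the fingers close. It gives the time, the measured TCP pose, the force and the opening at its end, in the units of the state.
- get_obs(): the state, without advancing time (a new reading comes with each control period).
- cams.get_image(name): name is "scene" or "top" or "wrist"; returns the picture (480x640x3 uint8, red, green, blue); there is no depth.
- cams.camera_model(name): a dict with "fx", "fy", "cx", "cy" (pixels), "rvec" (rotation vector, rad) and "tvec" (3), from world to camera coordinates, as OpenCV has them. Camera axes: x right, y down, z forward; pixel columns grow to the right and rows downward; lengths in m; the calibration is good to about 2 mm. A picture is of the moment at which its call begins: read the wrist's pose just before it. camera_model takes no time and is no camera call; for the wrist camera it gives the pose at the moment of the call.
- sign_off(): hands the job in, once; it reports no verdict.
The state is a dict: "t": time; "qpos": joint angles; "joint_vel": joint speeds; "tau": joint torques, N m; "tcp_pos": TCP position; "tool_rot": TCP orientation; "ft_force": force on the tool from outside, world axes, zero at the start; "moment": the same for the moment, N m; "finger_gap": finger opening in m.
Only numpy, scipy, OpenCV 4.12 (cv2) and the standard library are available. Lean on these libraries where they do the work, as an engineer would, in place of code of your own. Each camera call takes 0.05 s, during which the arm holds its last target.

## Working session

There is one attempt and no reset: what is moved stays moved. The work goes in short steps, Python scripts to look and compute and a tool call to move; the robot and the scene stay as the last step left them, time stands still between calls to the robot, and variables do not carry over. Pictures are saved under pics/ and viewed, and the job is handed in when it is done.

Besides the shell and the picture viewer there is one more tool, called by a JSON object that holds its "method" and its "body". drive_tool: Moves the arm, as the interface text tells. Its arguments: {"type":"object","properties":{"series":{"type":"array","items":{"type":"number"}},"newtons":{"type":"number"}},"required":["series"]}

```bash
ls; mkdir -p pics; python3 - <<'E'
from bench import get_obs,cams
import cv2
o=get_obs();print(o)
for n in("scene","top","wrist"):
    cv2.imwrite(f"pics/{n}0.png",cams.get_image(n)[:,:,::-1]);print(n,cams.camera_model(n))
E
```

```text
pics
{'t': 0.0, 'qpos': array([ 1.1212188 ,  0.57655062,  0.02485374,  1.43790439, -0.01499989,
        1.12898326, -0.0565044 ]), 'joint_vel': array([-0.0007947 , -0.00111111,  0.00074968, -0.00100849, -0.00025604,
        0.00025588, -0.00188074]), 'tau': array([ 7.38329163e-04, -7.65761018e+01,  2.25093774e+00, -2.85966361e+01,
        1.54293131e-02,  1.29471993e-02, -8.59907090e-06]), 'tcp_pos': array([ 0.24128664, -0.62996246,  0.25243167]), 'tool_rot': array([-4.31699954e-04,  8.23921968e-01, -5.66702657e-01, -7.09397993e-04]), 'ft_force': array([ 0.03556599, -0.19057876, -0.94001831]), 'moment': array([ 0.02239223,  0.00902288, -0.0105888 ]), 'finger_gap': 0.0857040112966752}
scene {'fx': 552.4662179823079, 'fy': 552.4662179823079, 'cx': 327.7357613873781, 'cy': 233.52057877935798, 'rvec': array([ 0.82810522,  2.61563605, -0.9897022 ]), 'tvec': array([ 0.38341331, -0.2176521 ,  1.44330456])}
top {'fx': 610.7586567269709, 'fy': 610.7586567269709, 'cx': 319.68600317147246, 'cy': 239.96990245132287, 'rvec': array([ 2.16768649, -2.19604668,  0.09743718]), 'tvec': array([0.07567057, 0.54195835, 1.41622231])}
wrist {'fx': 373.5351677054623, 'fy': 373.5351677054623, 'cx': 321.7960663315934, 'cy': 244.79201068150135, 'rvec': array([-2.40153565,  1.65053877,  0.22222931]), 'tvec': array([-0.67557514, -0.03354021,  0.3797978 ])}
```

View pics/scene0.png

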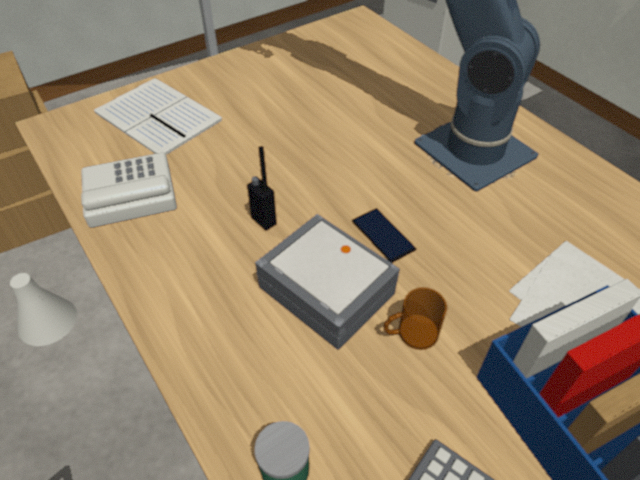

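View pics/top0.png

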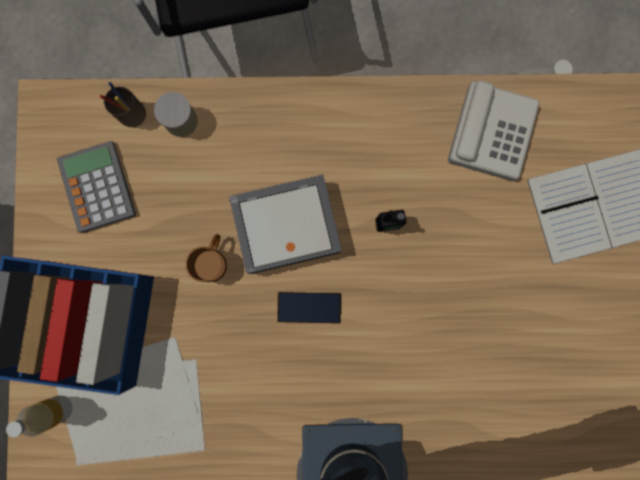

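View pics/wrist0.png

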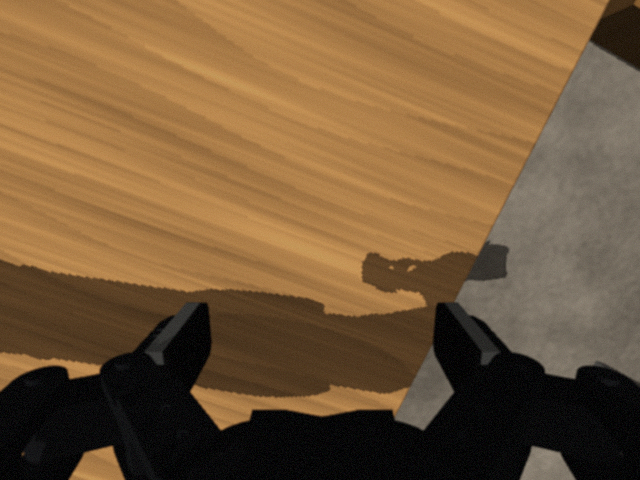

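```bash
cat > h.py <<'E'
import numpy as np,cv2
from bench import get_obs,cams
from scipy.spatial.transform import Rotation as R
from scipy.optimize import least_squares
def proj(n,P,m=None):
    m=m or cams.camera_model(n);K=np.array([[m['fx'],0,m['cx']],[0,m['fy'],m['cy']],[0,0,1.]])
    return cv2.projectPoints(np.asarray(P,float).reshape(-1,3),m['rvec'],m['tvec'],K,None)[0][:,0]
def back(n,uv,z,m=None):
    m=m or cams.camera_model(n);Rm=cv2.Rodrigues(m['rvec'])[0];c=-Rm.T@m['tvec']
    d=Rm.T@np.array([(uv[0]-m['cx'])/m['fx'],(uv[1]-m['cy'])/m['fy'],1]);return c+d*(z-c[2])/d[2]
def con(p,P):
    P=np.asarray(P,float).reshape(-1,3);c,s=np.cos(p[2]),np.sin(p[2])
    return np.c_[p[0]+c*P[:,0]-s*P[:,1],p[1]+s*P[:,0]+c*P[:,1],P[:,2]]
E
python3 - <<'E'
from h import *
obs={}
for n in("top","scene"):
    im=cv2.imread(f"pics/{n}0.png").astype(int);b,g,r=im[...,0],im[...,1],im[...,2]
    reg=np.zeros(b.shape,bool)
    if n=="top": reg[175:280,225:345]=1
    else: reg[210:345,255:402]=1
    w=((r+g+b>500)&(abs(r-b)<40)&reg).astype('uint8')
    o=((r>180)&(b<90)&(g<140)&reg).astype('uint8')
    k,l,s,c=cv2.connectedComponentsWithStats(w);i=1+s[1:,4].argmax();
    cs=cv2.findContours((l==i).astype('uint8'),0,1)[0];cc=max(cs,key=cv2.contourArea)
    hull=cv2.convexHull(cc)
    q=cv2.approxPolyDP(hull,8,True)[:,0]
    k2,l2,s2,c2=cv2.connectedComponentsWithStats(o)
    print(n,s[i],q.tolist(),[(s2[j].tolist(),c2[j].round(1).tolist()) for j in range(1,k2)])
    j=1+s2[1:,4].argmax();print('dot',back(n,c2[j],.085));print([back(n,x,.085).round(4).tolist() for x in q])
    obs[n]=(q,c2[j])
LID=[[-79.5,89,85],[-79.5,-89,85],[69.5,-89,85],[69.5,89,85]]
LID=np.array(LID)/1000;DOT=[[-.055,0,.085]]
def res(p):
    e=[]
    for n,(q,d) in obs.items():
        pr=proj(n,con(p,LID))
        for x in pr:
            e+=list((q-x)[np.argmin(((q-x)**2).sum(1))])
        e+=list(2*(proj(n,con(p,DOT))[0]-d))
    return e
s=least_squares(res,[.6,.05,.17],loss='soft_l1');print(s.x,np.round(res(s.x),1))
m=cams.camera_model('wrist');Rm=cv2.Rodrigues(m['rvec'])[0];print('wristcam',-Rm.T@m['tvec'])
o=get_obs();q=o['tool_rot'];print(R.from_quat([*q[1:],q[0]]).as_matrix().round(3))
E
```

```text
Traceback (most recent call last):
ValueError: attempt to get argmax of an empty sequence
```

```bash
cat > fit.py <<'E'
from h import *
obs={}
for n in("top","scene"):
    im=cv2.imread(f"pics/{n}0.png").astype(int);b,g,r=im[...,0],im[...,1],im[...,2]
    reg=np.zeros(b.shape,bool)
    if n=="top": reg[175:280,225:345]=1
    else: reg[210:345,255:402]=1
    v=im[235,270] if n=="top" else im[270,330]
    print(v)
    w=((r+g+b>v.sum()*.75)&(abs(r-b)<45)&reg).astype('uint8')
    o=((r>130)&(r-b>90)&(r-g>60)&reg).astype('uint8')
    k,l,s,c=cv2.connectedComponentsWithStats(w);i=1+s[1:,4].argmax();
    cs=cv2.findContours((l==i).astype('uint8'),0,1)[0];cc=max(cs,key=cv2.contourArea)
    hull=cv2.convexHull(cc)
    q=cv2.approxPolyDP(hull,8,True)[:,0]
    k2,l2,s2,c2=cv2.connectedComponentsWithStats(o)
    print(n,s[i],q.tolist(),[(s2[j].tolist(),c2[j].round(1).tolist()) for j in range(1,k2)])
    j=1+s2[1:,4].argmax();print('dot',back(n,c2[j],.085));print([back(n,x,.085).round(4).tolist() for x in q])
    obs[n]=(q,c2[j])
LID=[[-79.5,89,85],[-79.5,-89,85],[69.5,-89,85],[69.5,89,85]]
LID=np.array(LID)/1000;DOT=[[-.055,0,.085]]
def res(p):
    e=[]
    for n,(q,d) in obs.items():
        pr=proj(n,con(p,LID))
        for x in pr:
            e+=list((q-x)[np.argmin(((q-x)**2).sum(1))])
        e+=list(2*(proj(n,con(p,DOT))[0]-d))
    return e
s=least_squares(res,[.6,.05,.17],loss='soft_l1');print(s.x,np.round(res(s.x),1))
m=cams.camera_model('wrist');Rm=cv2.Rodrigues(m['rvec'])[0];print('wristcam',-Rm.T@m['tvec'])
o=get_obs();q=o['tool_rot'];print(R.from_quat([*q[1:],q[0]]).as_matrix().round(3))
E
python3 fit.py
```

```text
[153 160 158]
top [ 240  186   91   81 5056] [[315, 186], [330, 248], [255, 266], [240, 204]] [([287, 244, 7, 6, 35], [290.1, 246.5])]
dot [0.52369211 0.13582695 0.085     ]
[[0.6607, 0.078, 0.085], [0.5193, 0.0461, 0.085], [0.4809, 0.2149, 0.085], [0.6216, 0.2482, 0.085]]
[187 197 198]
scene [ 271  221  117   93 5548] [[321, 221], [387, 265], [338, 313], [271, 263]] [([341, 246, 9, 7, 50], [345.2, 248.9])]
dot [0.52264025 0.13298718 0.085     ]
[[0.5188, 0.0429, 0.085], [0.4802, 0.2127, 0.085], [0.6239, 0.2477, 0.085], [0.663, 0.079, 0.085]]
[0.57656443 0.14693375 0.22947189] [ 0.3 -0.9 -1.7  0.1 -0.8  1.7  0.5  1.   1.3  0.6 -1.4 -0.7  0.4  0.1
  1.5  0.6 -0.5 -0.7  0.6  1.1]
wristcam [ 0.30534941 -0.60672752  0.37472196]
[[ 0.358 -0.934 -0.001]
 [-0.934 -0.358  0.001]
 [-0.001  0.    -1.   ]]
```

```bash
cat >> h.py <<'E'
C=np.array([.57656,.14693,.22947])
def plan(*pts):
    """console-frame xyz for fingertip -> tool units from current TCP"""
    o=get_obs();q=o['tool_rot'];M=R.from_quat([*q[1:],q[0]]).as_matrix()
    y=np.arctan2(-M[1,1],-M[0,1]);print('t',round(o['t'],2),'tcp',o['tcp_pos'].round(4),'F',o['ft_force'].round(2),'turn units',round(np.degrees(y-C[2])/6,3))
    c,s=np.cos(C[2]),np.sin(C[2]);d=o['tcp_pos'][:2]-C[:2];print('tip in console',np.round([c*d[0]+s*d[1],-s*d[0]+c*d[1],o['tcp_pos'][2]-.022],4))
    for p in pts:
        w=con(C,p)[0];w[2]+=.022;print(p,'->',w.round(3),(M.T@(w-o['tcp_pos'])/.03).round(3))
E
python3 - <<'E'
from h import *
plan([-.055,0,.21],[-.055,0,.1])
print(back('top',[390,221],.05),back('top',[308,307],.005),back('top',[207,264],.05))
E
```

```text
t 0.15 tcp [ 0.2413 -0.63    0.2526] F [ 0.16 -0.03  0.37] turn units 1.302
tip in console [-0.5032 -0.6804  0.2306]
[-0.055, 0, 0.21] -> [0.523 0.134 0.232] [-20.437 -17.882   0.713]
[-0.055, 0, 0.1] -> [0.523 0.134 0.122] [-20.432 -17.883   4.38 ]
[ 0.58262168 -0.09471015  0.05      ] [0.3858338  0.09820541 0.005     ] [0.48844612 0.32869302 0.05      ]
```

{"method": "drive_tool", "body": {"series": [0,-10,-9,0,0.6,0,-20.4,-17.9,0,1.3,0,-20.4,-17.9,0,1.3,0,-20.4,-17.9,0,1.3,0,-20.4,-17.9,0,1.3,0,-20.4,-17.9,0,1.3,0,-20.4,-17.9,0,1.3,0,-20.4,-17.9,0,1.3,0,-20.4,-17.9,0,1.3,0,-20.4,-17.9,0,1.3,0,-20.4,-17.9,0,1.3,0,-20.4,-17.9,0,1.3]}}

```text
t: 1.15
tcp_pos: [0.4153, -0.1596, 0.2534]
tool_rot: [-0.0, 0.783, -0.622, 0.0]
ft_force: [0.2, -0.8, 0.2]
finger_gap: -0.0
```

```bash
python3 - <<'E'
from h import *
plan([-.055,0,.21],[-.055,0,.1])
E
```

```text
t 1.15 tcp [ 0.4153 -0.1596  0.2534] F [ 0.21 -0.79  0.18] turn units -0.0
tip in console [-0.2267 -0.2618  0.2314]
[-0.055, 0, 0.21] -> [0.523 0.134 0.232] [-8.726 -5.724  0.714]
[-0.055, 0, 0.1] -> [0.523 0.134 0.122] [-8.727 -5.723  4.381]
```

{"method": "drive_tool", "body": {"series": [0,-8.7,-5.7,0,0,0,-8.7,-5.7,0,0,0,-8.7,-5.7,0,0,0,-8.7,-5.7,0,0,0,-8.7,-5.7,0,0,0,-8.7,-5.7,0,0,0,-8.7,-5.7,0,0,0,-8.7,-5.7,0,0,0,-8.7,-5.7,0,0,0,-8.7,-5.7,0,0]}}

```text
t: 1.98
tcp_pos: [0.5221, 0.1327, 0.2528]
tool_rot: [0.0, 0.784, -0.62, -0.0]
ft_force: [-0.4, -0.4, -0.7]
finger_gap: -0.0004
```

```bash
python3 - <<'E'
from h import *
plan([-.055,0,.21],[-.055,0,.1])
cv2.imwrite("pics/w1.png",cams.get_image("wrist")[:,:,::-1])
plan()
E
```

```text
t 1.98 tcp [0.5221 0.1327 0.2528] F [-0.37 -0.42 -0.68] turn units 0.027
tip in console [-0.0563 -0.0014  0.2308]
[-0.055, 0, 0.21] -> [0.523 0.134 0.232] [-0.048 -0.043  0.693]
[-0.055, 0, 0.1] -> [0.523 0.134 0.122] [-0.047 -0.047  4.359]
t 2.03 tcp [0.5219 0.1311 0.2529] F [ 0.52 -0.3   0.31] turn units 0.005
tip in console [-0.0568 -0.003   0.2309]
```

View pics/w1.png

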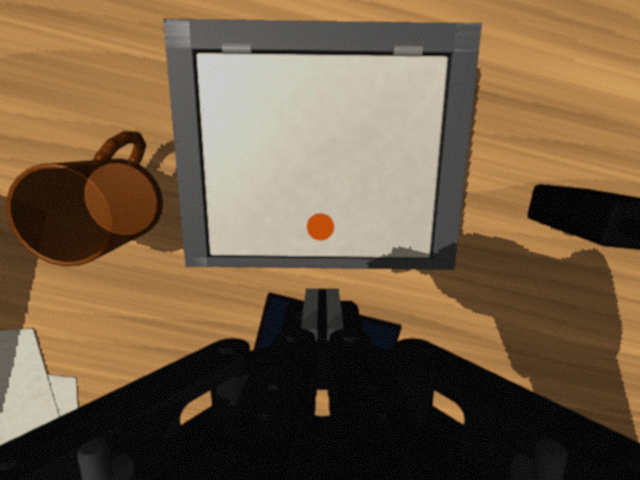

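```bash
python3 - <<'E'
from h import *
print(back('wrist',[320.5,227],.085),con(C,[-.055,0,.085]))
plan([-.055,0,.1],[-.055,0,.0815],[-.055,0,.0805])
E
```

```text
[0.52534789 0.13188942 0.085     ] [[0.52300171 0.13441962 0.085     ]]
t 2.03 tcp [0.5219 0.1311 0.2529] F [ 0.52 -0.3   0.31] turn units 0.005
tip in console [-0.0568 -0.003   0.2309]
[-0.055, 0, 0.1] -> [0.523 0.134 0.122] [-0.102 -0.065  4.363]
[-0.055, 0, 0.0815] -> [0.523 0.134 0.104] [-0.102 -0.065  4.979]
[-0.055, 0, 0.0805] -> [0.523 0.134 0.103] [-0.102 -0.066  5.013]
```

{"method": "drive_tool", "body": {"series": [0,-0.05,-0.08,1.2,0,0,-0.05,-0.08,2.4,0,0,-0.05,-0.08,3.5,0,0,-0.05,-0.08,4.3,0,0,-0.05,-0.08,4.5,0,0,-0.05,-0.08,4.5,0,0,-0.05,-0.08,4.5,0]}}

```text
t: 2.62
tcp_pos: [0.5247, 0.1327, 0.1193]
tool_rot: [-0.0, 0.783, -0.622, 0.0]
ft_force: [0.1, -0.2, 0.3]
finger_gap: -0.0001
```

```bash
python3 - <<'E'
from h import *
cv2.imwrite("pics/w2.png",cams.get_image("wrist")[:,:,::-1])
plan([-.055,0,.0805])
E
```

```text
t 2.67 tcp [0.5252 0.1331 0.1199] F [-0.5   1.    1.29] turn units -0.009
tip in console [-0.0532 -0.0017  0.0979]
[-0.055, 0, 0.0805] -> [0.523 0.134 0.103] [-0.058  0.062  0.578]
```

View pics/w2.png

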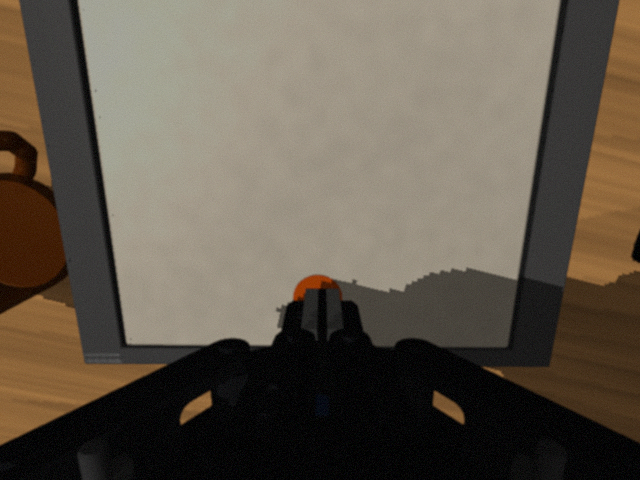

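The fingers sit right over the orange dot (about 317,290). Pressing down gently next.

{"method": "drive_tool", "body": {"series": [0,0,0,0.3,0,0,0,0,0.42,0,0,0,0,0.48,0,0,0,0,0.53,0,0,0,0,0.53,0]}}

```text
t: 3.08
tcp_pos: [0.525, 0.1336, 0.1031]
tool_rot: [-0.001, 0.783, -0.622, 0.001]
ft_force: [2.0, -0.8, 3.0]
finger_gap: -0.0002
```

```bash
python3 -c "
from h import *
plan()"
```

```text
t 3.08 tcp [0.525  0.1336 0.1031] F [ 2.04 -0.75  3.03] turn units -0.0
tip in console [-0.0532 -0.0013  0.0811]
```

{"method": "drive_tool", "body": {"series": [0,0,0,0.03,0,0,0,0,0.05,0,0,0,0,0.05,0]}}

```text
t: 3.33
tcp_pos: [0.525, 0.1336, 0.1017]
tool_rot: [-0.001, 0.783, -0.622, 0.001]
ft_force: [0.4, -0.6, 8.3]
finger_gap: -0.0002
```

```bash
python3 -c "
from h import *
plan()"
```

```text
t 3.33 tcp [0.525  0.1336 0.1017] F [ 0.4  -0.6   8.35] turn units -0.0
tip in console [-0.0532 -0.0012  0.0797]
```

{"method": "drive_tool", "body": {"series": [0,0,0,-1.3,0,0,0,0.3,-2.6,0,0,0,0.8,-3.9,0,0,0,1.5,-5,0,0,0,2,-5,0,0,0,2,-5,0,0,0,2,-5,0,0,0,2,-5,0,0,0,2,-5,0,0,0,2,-5,0]}}

```text
t: 4.17
tcp_pos: [0.4661, 0.1201, 0.2499]
tool_rot: [0.001, 0.784, -0.621, -0.001]
ft_force: [-0.3, 0.3, 0.9]
finger_gap: 0.0001
```

```bash
python3 - <<'E'
from h import *
cv2.imwrite("pics/w3.png",cams.get_image("wrist")[:,:,::-1])
cv2.imwrite("pics/s3.png",cams.get_image("scene")[150:390,200:520,::-1].repeat(2,0).repeat(2,1))
plan([-.065,0,.135])
E
```

```text
t 4.27 tcp [0.466  0.12   0.2501] F [ 0.92 -0.01 -0.17] turn units 0.002
tip in console [-0.1137 -0.0011  0.2281]
[-0.065, 0, 0.135] -> [0.513 0.132 0.157] [-0.035 -1.629  3.102]
```

View pics/w3.png

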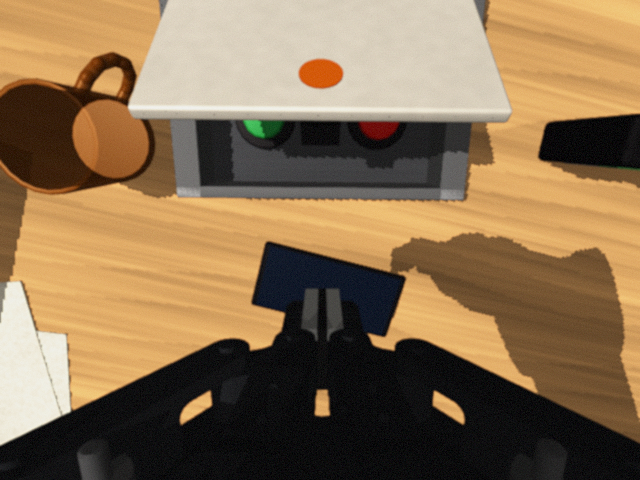

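View pics/s3.png

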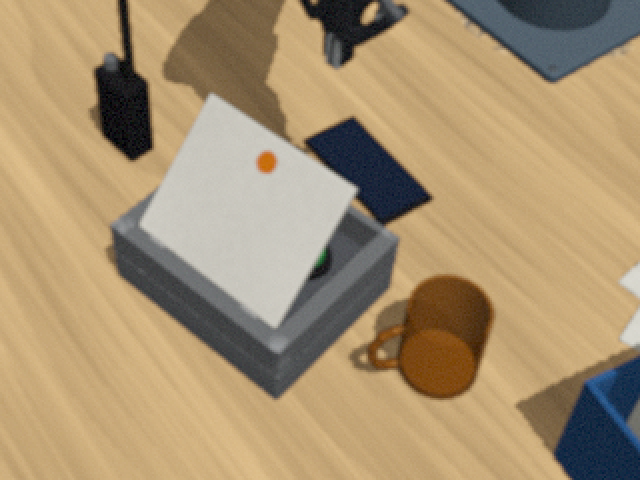

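The lid stands ajar at about 0.75 rad, its free edge near wrist row 112. The green button is on the left, at console +y (wrist 263,125), and red is on the right. Next I lower the fingers in front of the edge and close up to it.

{"method": "drive_tool", "body": {"series": [0,0,0,1.2,0,0,0,0,2.4,0,0,0,0,3.1,0,0,0,-0.8,3.1,0,0,0,-1.5,3.1,0,0,0,-1.7,3.1,0,0,0,-1.7,3.1,0]}}

```text
t: 4.85
tcp_pos: [0.5169, 0.132, 0.1572]
tool_rot: [-0.0, 0.783, -0.621, -0.0]
ft_force: [0.4, -0.4, 0.5]
finger_gap: -0.0003
```

```bash
python3 - <<'E'
from h import *
cv2.imwrite("pics/w4.png",cams.get_image("wrist")[:,:,::-1])
cv2.imwrite("pics/s4.png",cams.get_image("scene")[150:390,200:520,::-1].repeat(2,0).repeat(2,1))
plan()
E
```

```text
t 4.95 tcp [0.5148 0.1314 0.1575] F [-0.26  0.05 -0.29] turn units 0.001
tip in console [-0.0636 -0.0011  0.1355]
```

View pics/s4.png

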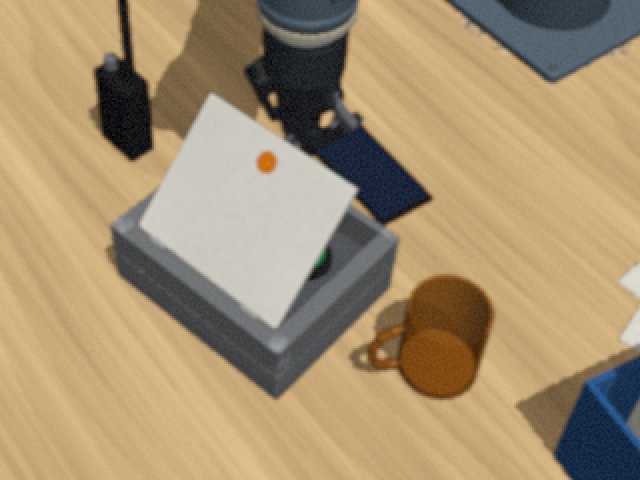

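View pics/w4.png

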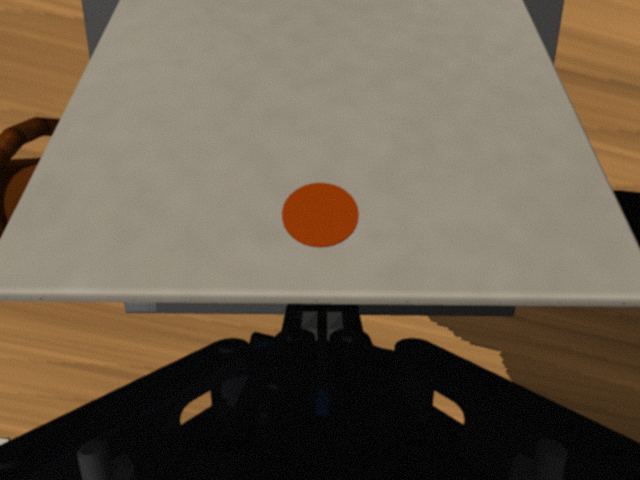

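{"method": "drive_tool", "body": {"series": [0,0,-0.3,0,0,0,0,-0.45,-0.2,0,0,0,-0.6,-0.4,0,0,0,-0.8,-0.65,0,0,0,-1.0,-0.88,0,0,0,-1.2,-1.1,0,0,0,-1.3,-1.2,0]}}

```text
t: 5.53
tcp_pos: [0.5548, 0.1408, 0.1953]
tool_rot: [-0.001, 0.783, -0.621, 0.001]
ft_force: [0.4, -0.8, -0.3]
finger_gap: 0.0
```

```bash
python3 - <<'E'
from h import *
cv2.imwrite("pics/s5.png",cams.get_image("scene")[150:390,200:520,::-1].repeat(2,0).repeat(2,1))
plan()
E
```

```text
t 5.58 tcp [0.5552 0.1409 0.1954] F [ 0.13 -0.3   1.19] turn units -0.0
tip in console [-0.0222 -0.001   0.1734]
```

View pics/s5.png

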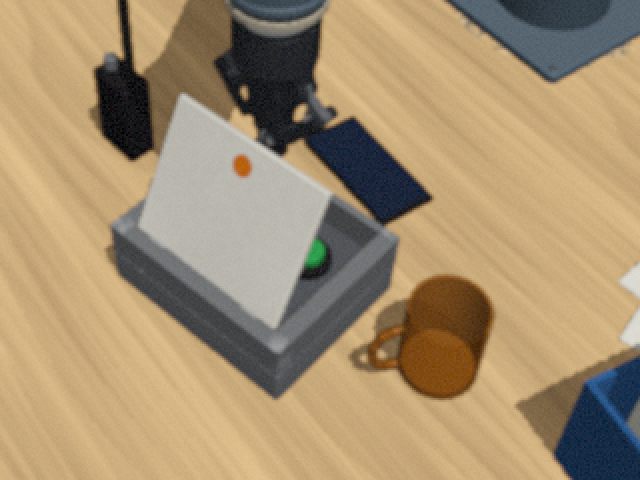

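{"method": "drive_tool", "body": {"series": [0,0,-0.25,-0.25,0,0,0,-0.5,-0.45,0,0,0,-0.75,-0.62,0,0,0,-1.0,-0.75,0,0,0,-1.35,-0.87,0,0,0,-1.7,-0.97,0,0,0,-2.05,-1.05,0,0,0,-2.4,-1.1,0,0,0,-2.75,-1.1,0,0,0,-3.1,-1.1,0,0,0,-3.4,-1.1,0,0,0,-3.5,-1.1,0]}}

```text
t: 6.58
tcp_pos: [0.6567, 0.1646, 0.2265]
tool_rot: [-0.0, 0.783, -0.621, -0.0]
ft_force: [-1.9, -0.9, -0.3]
finger_gap: 0.0001
```

```bash
python3 - <<'E'
from h import *
cv2.imwrite("pics/s6.png",cams.get_image("scene")[150:390,200:520,::-1].repeat(2,0).repeat(2,1))
plan()
E
```

```text
t 6.63 tcp [0.6566 0.1646 0.2264] F [-0.26  0.3  -0.63] turn units 0.001
tip in console [ 0.082  -0.001   0.2044]
```

View pics/s6.png

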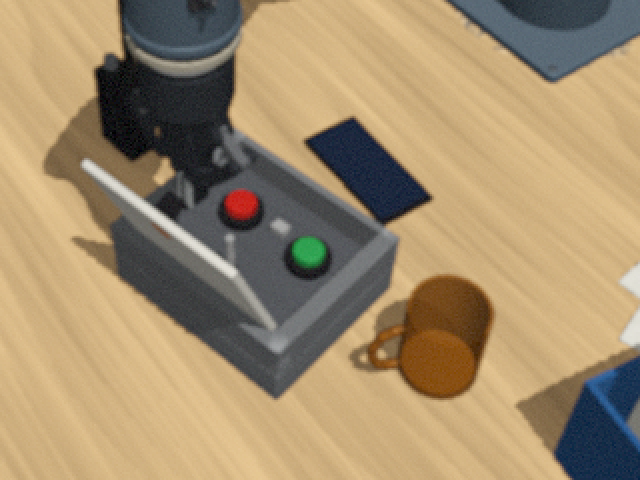

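{"method": "drive_tool", "body": {"series": [0,0,1,-0.3,0,0,0,2,-0.3,0,0,0,3,-0.3,0,0,0,3.7,-0.3,0,0,0,3.7,-0.3,0,0,0,3.7,-0.3,0,0,0,3.7,-0.3,0,0,0,3.7,-0.3,0,0,0,3.7,-0.3,0]}}

```text
t: 7.38
tcp_pos: [0.5483, 0.1392, 0.2357]
tool_rot: [-0.0, 0.783, -0.621, -0.0]
ft_force: [0.1, 0.7, 0.4]
finger_gap: -0.0001
```

```bash
python3 - <<'E'
from h import *
cv2.imwrite("pics/s7.png",cams.get_image("scene")[150:390,200:520,::-1].repeat(2,0).repeat(2,1))
cv2.imwrite("pics/w7.png",cams.get_image("wrist")[:,:,::-1])
plan([-.03,.045,.14],[-.03,.045,.072])
E
```

```text
t 7.48 tcp [0.5481 0.1392 0.2356] F [-0.44 -0.06  0.27] turn units 0.002
tip in console [-0.0295 -0.001   0.2136]
[-0.03, 0.045, 0.14] -> [0.537 0.184 0.162] [-1.534  0.015  2.453]
[-0.03, 0.045, 0.072] -> [0.537 0.184 0.094] [-1.534  0.015  4.719]
```

View pics/s7.png

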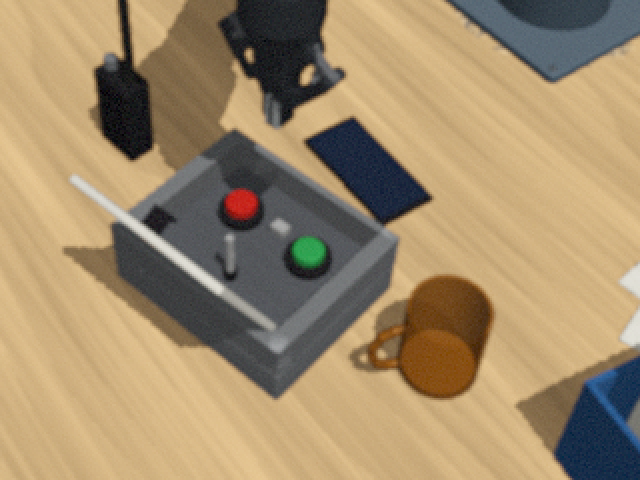

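View pics/w7.png

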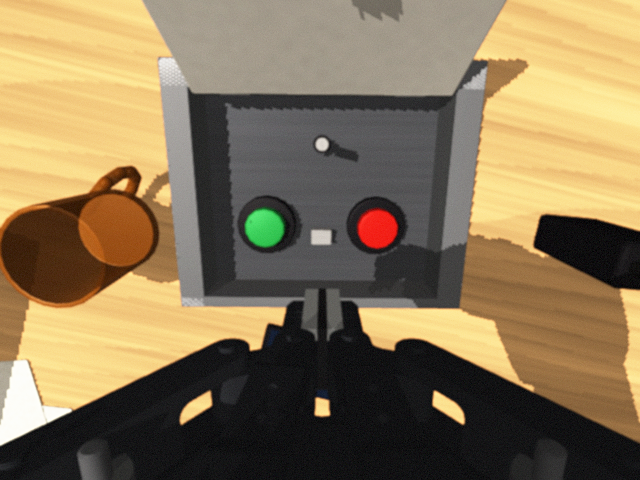

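```bash
python3 - <<'E'
from h import *
print(back('wrist',[265,228.5],.068),con(C,[-.03,.045,.068]))
E
```

```text
[0.54043619 0.182804   0.068     ] [[0.53711062 0.18392658 0.068     ]]
```

{"method": "drive_tool", "body": {"series": [0,-1,0,0.5,0,0,-1.53,0,1.5,0,0,-1.53,0,2.5,0,0,-1.53,0,3.5,0,0,-1.53,0,4.4,0,0,-1.53,0,4.6,0,0,-1.53,0,4.6,0]}}

```text
t: 8.07
tcp_pos: [0.5363, 0.1835, 0.0961]
tool_rot: [0.002, 0.784, -0.621, -0.001]
ft_force: [-0.5, -0.8, -0.0]
finger_gap: -0.0001
```

```bash
python3 - <<'E'
from h import *
cv2.imwrite("pics/w8.png",cams.get_image("wrist")[:,:,::-1])
plan([-.03,.045,.072],[-.03,.045,.062])
E
```

```text
t 8.12 tcp [0.5372 0.1838 0.0978] F [-0.08 -0.82  0.35] turn units 0.002
tip in console [-0.0299  0.0448  0.0758]
[-0.03, 0.045, 0.072] -> [0.537 0.184 0.094] [-0.005  0.003  0.126]
[-0.03, 0.045, 0.062] -> [0.537 0.184 0.084] [-0.005  0.002  0.459]
```

View pics/w8.png

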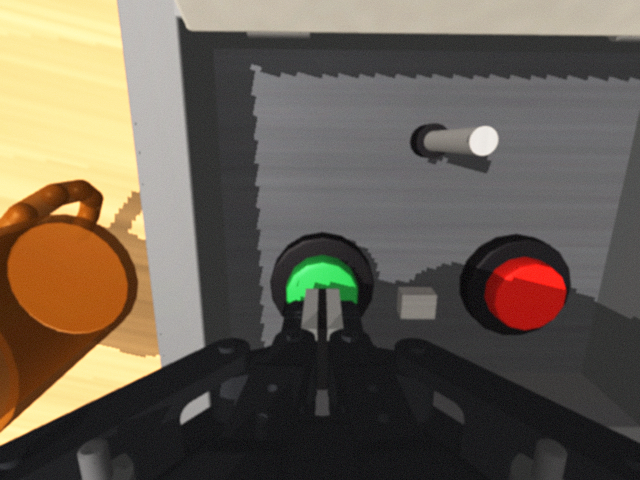

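The fingers are over the green button (about 322,285), clear of the red one (525,293). Pressing now, with a slight shift forward.

{"method": "drive_tool", "body": {"series": [0,0,-0.07,0.15,0,0,0,-0.07,0.3,0,0,0,-0.07,0.4,0,0,0,-0.07,0.47,0,0,0,-0.07,0.47,0]}}

```text
t: 8.53
tcp_pos: [0.5405, 0.1846, 0.0845]
tool_rot: [-0.001, 0.783, -0.621, 0.001]
ft_force: [3.7, 1.7, 4.9]
finger_gap: -0.0001
```

```bash
python3 -c "
from h import *
plan()"
```

```text
t 8.53 tcp [0.5405 0.1846 0.0845] F [3.68 1.7  4.85] turn units 0.0
tip in console [-0.0266  0.0449  0.0625]
```

{"method": "drive_tool", "body": {"series": [0,0,0,0.03,0,0,0,0,0.06,0,0,0,0,0.06,0]}}

```text
t: 8.78
tcp_pos: [0.5405, 0.1846, 0.0839]
tool_rot: [-0.001, 0.783, -0.622, 0.001]
ft_force: [0.6, -0.4, 17.5]
finger_gap: 0.0
```

```bash
python3 -c "
from h import *
plan()
cv2.imwrite('pics/w9.png',cams.get_image('wrist')[:,:,::-1])"
```

```text
t 8.78 tcp [0.5405 0.1846 0.0839] F [ 0.58 -0.43 17.52] turn units -0.001
tip in console [-0.0265  0.0449  0.0619]
```

View pics/w9.png

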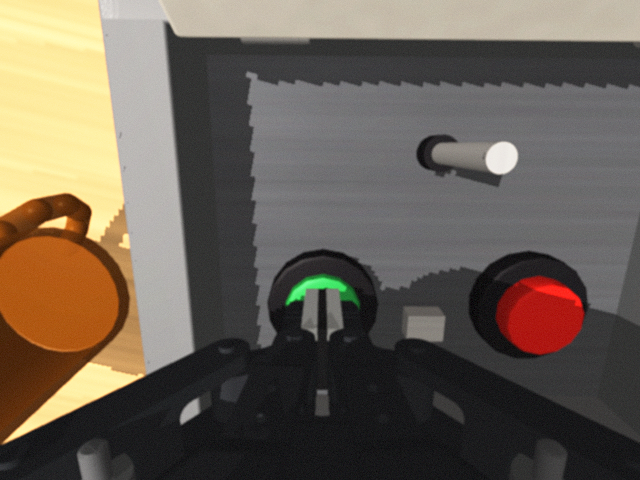

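The force jumped to 17.5 N at 6 mm of travel, so the button has bottomed out. Lifting away.

{"method": "drive_tool", "body": {"series": [0,0,0,-1,0,0,0,0,-2,0,0,0,0,-3,0,0,0,0.5,-4,0,0,0,1.5,-5,0,0,0,2.5,-5.5,0,0,0,2.5,-5.5,0,0,0,2.5,-5.5,0,0,0,2.5,-5.5,0,0,0,2.5,-5.5,0]}}

```text
t: 9.67
tcp_pos: [0.4664, 0.1671, 0.2463]
tool_rot: [0.001, 0.783, -0.622, -0.0]
ft_force: [-0.4, 0.3, 0.2]
finger_gap: -0.0002
```

```bash
python3 - <<'E'
from h import *
cv2.imwrite("pics/s10.png",cams.get_image("scene")[150:390,200:520,::-1].repeat(2,0).repeat(2,1))
cv2.imwrite("pics/w10.png",cams.get_image("wrist")[:,:,::-1])
plan()
E
```

```text
t 9.77 tcp [0.4664 0.1671 0.246 ] F [ 0.51 -0.42 -1.47] turn units -0.0
tip in console [-0.1027  0.0447  0.224 ]
```

View pics/s10.png

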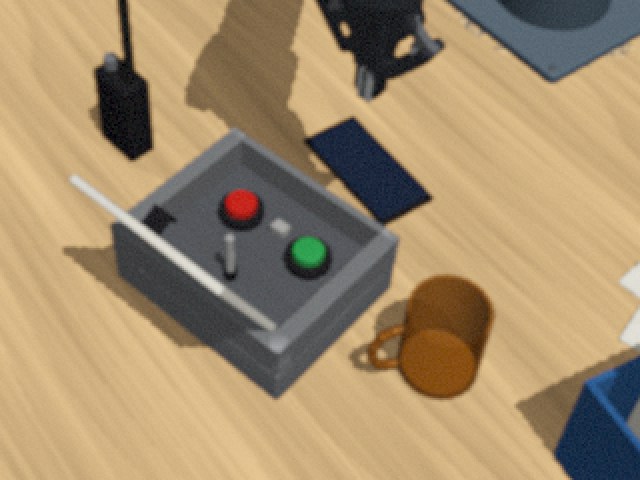

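View pics/w10.png

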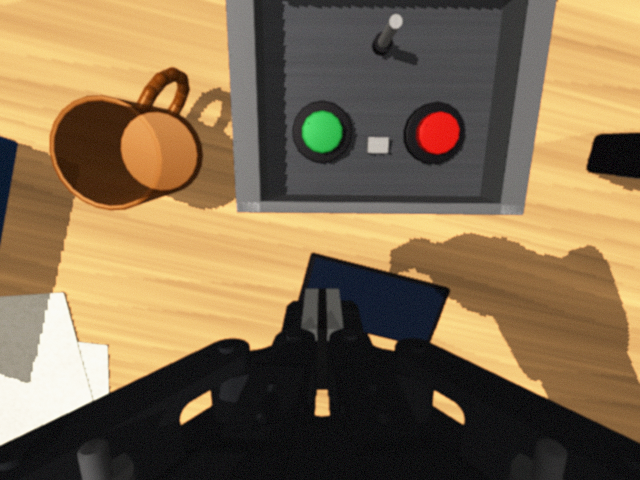

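The lid leans back open, and both buttons are up (wrist 322,131 and 438,132). The radio, mug and phone haven't moved, and the gripper is clear.

```bash
python3 -c "
from bench import sign_off
print(sign_off())"
```

```text
the job is handed in; nothing more can be done
None
```

I finished the task and handed it in at about 9.8 s of the 53 s allowed; `sign_off()` gives no verdict, so the result below is from my own checks.

- **Catch:** I pressed the orange mark with closed fingers to about 5 mm in, at about 8 N. When I lifted away, the picture showed the lid ajar with nothing touching it.
- **Lid:** I pushed its front edge up and over along its arc with the side of the fingers. It fell back open by itself. The tool cannot be tilted with this interface, so I lifted faster than the edge rose, and it did not jam.
- **Green button:** I pressed it down about 6 mm until it bottomed at 17.5 N, then released it. The red button was not touched.

In the last pictures the lid leans back open, both buttons are up, and the radio, mug and phone are where they started. The gripper is clear, about 14 cm above the console's rim, and the wrist force was within noise (about 1.5 N). I saw no failed checks. The only disagreement was that the wrist camera placed the orange mark and the green button about 3 mm from my fit of the console's position, and I moved the green press that much forward.

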